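Reset the tripped micromotor control unit

ROBOT

A 6-joint arm with a two-finger parallel gripper is mounted at the origin on the work surface. World frame = base frame: x ahead of the robot, y to its left, z up, the work surface at z = 0. Lengths are in m, angles in degrees, forces in N, time in s.
With the tool pointing down it reaches from about 0.25 to 0.725 m from the base axis. Payload 9.7 kg.
Tool frame: the origin (TCP) lies at the very end of the fingers, on their centre line; the grasp point (between the pads) lies 19 mm behind it (bot.grip_depth is the distance from the TCP to the grasp point, in m); z points along the fingers, y is the direction in which the jaws open and shut (so a half turn about z gives the same grasp; the last joint's range is limited). The gripper opens to 85 mm and grips with 20 to 120 N. Pads are 22 mm wide; open, the fingers measure 114 mm over their backs; the gripper's body (76 mm by 85 mm) begins 54 mm behind the grasp point. The pads swing forward as they close: fully open they stand 13 mm farther back than shut.
Start: joints at [65.604, 4.979, 10.078, 95.1, 0, 90], TCP at [0.227, 0.501, 0.231] pointing down, gripper open.
Joint ranges: [-179.16, 179.16], [-48.56, 103.87], [-65.8, 70.77], [-126.05, 130.52], [-82.76, 87.17], [-180, 180]. Speed limits (degrees/s): [127.2, 127.2, 147.25, 180, 180, 180].

INTERFACE

Orientations are given as [roll, pitch, yaw] about the fixed x, y, z axes, in that order (R = Rz(yaw) Ry(pitch) Rx(roll)).
In Python, from workcell import telemetry, optics, order, bot gives the robot as it stands. The module is installed in compiled form; this text tells all that it offers.
- The arm moves only by the shell command python3 -m inch 'ROWS' [FORCE]. ROWS is JSON, a list of rows, each a list of 7 numbers: the shift along the tool's x, y, z in m, then the turn, a rotation vector about the tool's x, y, z in rad, then the closure, from 0 (fully open) to 1 (shut). In form: [[tx, ty, tz, rx, ry, rz, grip], ...]. A call has 1 to 12 rows; each row is the pose to reach, as a shift and turn from the pose commanded when the call began, along the tool's axes at that moment; what a row does not reach only later rows make up. A row lasts 1/12 s, in which the tool goes at most 41.7 mm and 7.16 degrees, less where a joint would pass 70% of its speed; a pose out of reach is approached as far as the arm can. A call with a gripper value outside its range is refused whole. The fingers move at their own pace and stop on an object; FORCE is the grip in N (left out, the last holds). Time passes only in rows, so rows that repeat a pose let the fingers close. It gives the time, the measured TCP pose, the force and the opening at its end, in the units of the state.
- telemetry.get_obs(): the state, without advancing time (a new reading comes with each control period).
- optics.camera(name): name is "scene" or "top" or "wrist"; returns (picture, depth): 400x640x3 uint8, red, green, blue; 400x640 float32, m along the optical axis (not along the pixel's ray), 0 where there is no reading.
- optics.camera_info(name): a dict with "camera_matrix" (3x3 intrinsics, pixels), "xyz" and "attitude" of the camera in the world; the wrist camera has in their place "mount" (4x4, takes a point from camera to tool coordinates, whose origin is the TCP and whose axes are the flange's). Camera axes: x right, y down, z forward; pixel columns grow to the right and rows downward; lengths in m; the calibration is good to about 2 mm. The wrist camera is an equidistant fisheye: a pixel r from the principal point sees the ray r / f radians off the axis. A picture is of the moment at which its call begins: read the wrist's pose just before it. camera_info takes no time and is no camera call.
- order.job_done(): hands the job in, once; it reports no verdict.
The state is a dict: "time": time; "q": joint angles; "qd": joint speeds; "joint_efforts": joint torques, N m; "ee_pos": TCP position; "tcp_rot": TCP orientation; "wrist_force": force on the tool from outside, world axes, zero at the start; "torque": the same for the moment, N m; "opening": finger opening in m.
Only numpy, scipy, OpenCV 4.12 (cv2) and the standard library are available. Lean on these libraries where they do the work, as an engineer would, in place of code of your own. Each camera call takes 0.05 s, during which the arm holds its last target. There are 200 camera calls.

TASK

The carving micromotor has tripped its overload protection: push the toggle on its control box over to off (towards the box's front, the side nearest you), then reach a fingertip into the round well and press the sunken reset key right down to its stop for about a second, and once it has sprung back push the toggle over to on again. Never press the key while the power is on. Work with the fingertips only: pick nothing up, do not shove the box about, and leave everything else on and around it where it is.

Things in the scene. Friction and masses are not known exactly. Their poses are not given: they have to be found in the camera images.
- control_unit: grey box on rubber feet, 180 mm (its x) by 220 mm (y), 75 mm to its flat top panel, 2.2 kg, loose. Origin: centre of its underside; x from front (robot side) to rear, y to the left, z up. On the panel: toggle right, round well rear left, black speed dial (34 mm across, 15 mm high) front left, small lamp (5 mm high) front middle, mouse figure rear right
- well_mouth (a point): centre of the round well's mouth, level with the top panel. The well is 44 mm across with upright walls and 25 mm deep to its floor; the reset key stands in the middle of it
- key_top (a point): centre of the flat top of the reset key, an aluminium cap 26 mm across, 16 mm below the panel when up; moves down with the key
- reset_key (a joint): how far the key is pressed, m: 0 up, 0.005 on its stop; springs back by itself; about 1.2 N starts it, about 4.2 N takes it to the stop
- toggle_base (a point): pivot of the toggle, on the panel surface, at the middle of a steel bush 20 mm across and 6 mm high on a black plate 52 x 32 mm
- toggle_tip (a point): centre of the ball (13 mm across) at the end of the toggle's steel bat, 23.5 mm from the pivot; the bat is 8 mm thick
- power_toggle (a joint): lean of the toggle, rad: +0.4 fully over to the unit's rear (on), -0.4 fully over to its front (off); it falls over to the nearer end by itself once pushed past upright; under 1 N at the ball moves it
- canister: screw-top pewter canister, 58 mm across, 63 mm tall; origin: centre of its underside. Bystander
- spring_clip: bent brass spring clip holding an ivory-coloured tagua nut blank upright in its jaws, about 95 x 38 x 31 mm; origin: centre of its underside. Bystander
- mouse_figure: plum-wood mouse, 41 x 26 x 28 mm, sitting on top of the control unit near its far right corner; origin: centre of its underside. Bystander
- tweezers: blackened steel tweezers lying flat, 135 x 20 x 5 mm; origin: centre of its underside. Bystander
- inkstone: grey slate inkstone, 130 x 78 x 22 mm; origin: centre of its underside. Bystander
- handpiece: steel micromotor handpiece (about 160 mm long) lying in its weighted dark steel rest, 43 mm tall; origin: centre of its underside. Bystander

How it is judged:
By the outcome, as a careful person would: the job done as asked, in the order asked, and still so for the second after the job is handed in, with the robot touching nothing.
It also fails if it takes over 51 s, if anything falls off the work surface, if the arm or the gripper's body presses on something with over 40 N, if the wrist force passes 120 N, or if a joint passes its speed limit or range.

## Working session

There is one attempt and no reset: what is moved stays moved. The work goes in short steps, Python scripts to look and compute and a shell command to move; the robot and the scene stay as the last step left them, time stands still between calls to the robot, and variables do not carry over. Pictures are saved under pics/ and viewed, about 8 in all and at most 12, crops included, and the job is handed in when it is done.

```bash
mkdir -p pics
cat > h.py <<'E'
import numpy as np, cv2
from scipy.spatial.transform import Rotation as R
from workcell import telemetry, optics, order, bot
def cam(n):
    o=telemetry.get_obs(); p,d=optics.camera(n); i=optics.camera_info(n); return o,p,d,i
def save(p,f): cv2.imwrite('pics/'+f,cv2.cvtColor(p,cv2.COLOR_RGB2BGR))
E
python3 - <<'E'
from h import *
for n in ('top','scene'):
    o,p,d,i=cam(n); print(n,i); save(p,n+'0.png'); np.savez(n+'0.npz',p=p,d=d)
print(optics.camera_info('wrist')); print(o)
E
```

```text
top {'camera_matrix': array([[378.58747873,   0.        , 319.8628341 ],
       [  0.        , 378.58747873, 198.61351179],
       [  0.        ,   0.        ,   1.        ]]), 'xyz': array([0.48538232, 0.03832296, 0.87491956]), 'attitude': array([-170.73504089,    0.41946853,  -90.72352454])}
scene {'camera_matrix': array([[380.07345309,   0.        , 317.33462479],
       [  0.        , 380.07345309, 197.60451582],
       [  0.        ,   0.        ,   1.        ]]), 'xyz': array([ 0.80951899, -0.30907291,  0.689235  ]), 'attitude': array([-145.31987879,   -0.47496926,   34.84359088])}
{'camera_matrix': array([[309.70691629,   0.        , 317.89490345],
       [  0.        , 309.70691629, 196.4166215 ],
       [  0.        ,   0.        ,   1.        ]]), 'mount': array([[ 1.06747826e-03, -9.57417033e-01, -2.88706573e-01,
         7.47651678e-02],
       [ 9.99999002e-01,  7.54772668e-04,  1.19444799e-03,
        -4.18406061e-04],
       [-9.25677020e-04, -2.88707560e-01,  9.57416883e-01,
        -1.43293652e-01],
       [ 0.00000000e+00,  0.00000000e+00,  0.00000000e+00,
         1.00000000e+00]])}
{'time': 0.05, 'q': array([6.56031893e+01, 5.01166328e+00, 1.00349753e+01, 9.50986360e+01,
       2.08142370e-03, 9.00003357e+01]), 'qd': array([ 0.02232307, -0.07368839,  0.06089808,  0.10357234,  0.04309872,
       -0.04754968]), 'joint_efforts': array([-5.21175498e-04, -5.22081685e+01,  4.66118324e+01,  1.67520175e-02,
       -9.35136495e-05, -1.86510698e-05]), 'ee_pos': array([0.22707981, 0.50069381, 0.23058232]), 'tcp_rot': array([-1.79924676e+02, -2.08098052e-03,  1.55602851e+02]), 'wrist_force': array([-0.19205048, -0.10769615, -0.21886522]), 'torque': array([-0.11961376,  0.02651145,  0.04460759]), 'opening': 0.08528756878457684}
```

View pics/top0.png

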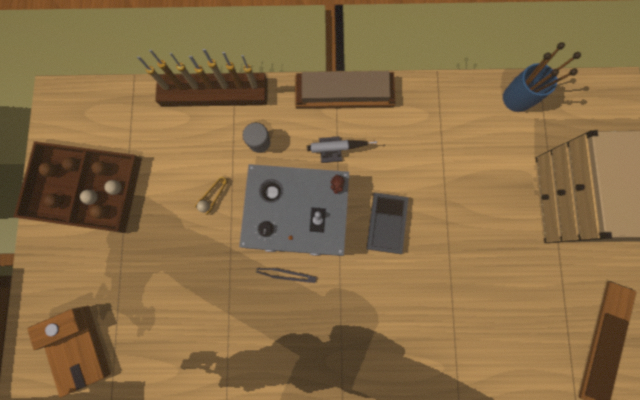

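View pics/scene0.png

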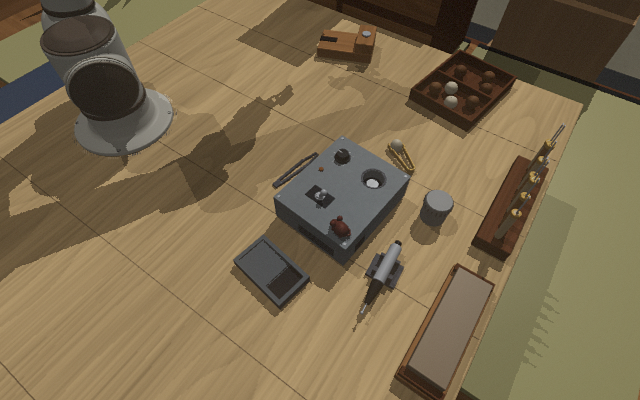

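```bash
cat >> h.py <<'E'
def px2w(i,u,v,d=None,z=None):
    K=i['camera_matrix']; M=R.from_euler('xyz',i['attitude'],degrees=True).as_matrix()
    r=M@np.array([(u-K[0,2])/K[0,0],(v-K[1,2])/K[1,1],1])
    s=d if z is None else (z-i['xyz'][2])/r[2]
    return i['xyz']+s*r
E
python3 - <<'E'
from h import *
i=optics.camera_info('top'); f=np.load('top0.npz'); d=f['d']
for n,u,v in [('c',250,167),('c',349,172),('c',344,254),('c',241,249),('well',271,191),('key',272,193),('tbase',317,222),('dial',266,229),('lamp',291,237),('mouse',339,184)]:
    print(n,px2w(i,u,v,d[v,u]).round(4),px2w(i,u,v,z=.08).round(4))
j=optics.camera_info('scene'); 
a=cv2.resize(f['p'][150:270,225:365],None,fx=5,fy=5,interpolation=2)
save(a,'c1.png')
E
```

```text
c [0.6876 0.1935 0.0752] [0.6864 0.1925 0.08  ]
c [ 6.912e-01 -2.690e-02 -6.000e-04] [ 0.6723 -0.0209  0.08  ]
c [ 0.4991 -0.0106  0.0014] [ 0.4979 -0.0062  0.08  ]
c [0.5135 0.2253 0.0007] [0.5109 0.2083 0.08  ]
well [0.6365 0.1492 0.0614] [0.633  0.1467 0.08  ]
key [0.6325 0.1473 0.0589] [0.6287 0.1445 0.08  ]
tbase [0.565  0.0491 0.0831] [0.5653 0.0492 0.08  ]
dial [0.5511 0.155  0.0902] [0.552  0.1565 0.08  ]
lamp [0.5347 0.1042 0.0771] [0.5345 0.104  0.08  ]
mouse [0.6418 0.0022 0.1022] [0.6462 0.0012 0.08  ]
```

View pics/c1.png

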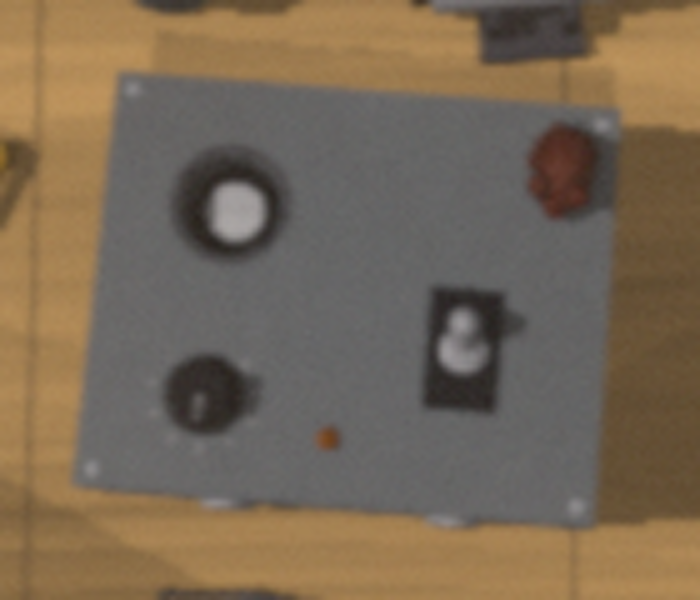

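The crop (origin 225,150, scale 5) shows the panel corners at (120,73), (619,108), (595,527) and (76,487). The well mouth is at (231,202), the plate centre at (464,350) and the ball at about (463,322), leaning to the rear (on). The mouse is at rear right.

```bash
cat >> h.py <<'E'
def rel(p,yaw):
    "rows shift/turn from the current pose to tool-down at p, yaw deg"
    o=telemetry.get_obs(); C=R.from_euler('xyz',o['tcp_rot'],degrees=True)
    T=R.from_euler('xyz',[180,0,yaw],degrees=True)
    return (C.inv().apply(np.array(p)-o['ee_pos'])).round(4),(C.inv()*T).as_rotvec().round(4)
E
python3 - <<'E'
from h import *
i=optics.camera_info('top')
g=lambda u,v,z: px2w(i,225+u/5-.4,150+v/5-.4,z=z)
tl,tr,br,bl=[g(u,v,.075) for u,v in [(120,73),(619,108),(595,527),(76,487)]]
for a,b in((tl,tr),(bl,br),(bl,tl),(br,tr)):
    e=b-a; print(np.linalg.norm(e).round(4), np.degrees(np.arctan2(e[1],e[0])).round(2))
print('centre',(tl+tr+bl+br)/4)
print('well',g(231,202,.075),'key',g(237,211,.059),'plate',g(464,350,.075),'ball',g(463,322,.0966))
print(rel([.59,.08,.23],92.5))
E
```

```text
0.2175 -94.94
0.2184 -95.09
0.1793 -4.91
0.1799 -4.61
centre [0.59509546 0.09576611 0.075     ]
well [0.63616816 0.14781818 0.075     ] key [0.63513346 0.14734218 0.059     ] plate [0.5708969  0.04832611 0.075     ] ball [0.58022954 0.04833513 0.0966    ]
(array([-0.5043, -0.2332,  0.0009]), array([-1.1000e-03,  7.0000e-04,  1.1014e+00]))
```

```bash
python3 -m inch '[[-0.04,-0.018,0.0,0,0,0.1,0.5],[-0.08,-0.036,0.0,0,0,0.2,1],[-0.12,-0.053,0.0,0,0,0.3,1],[-0.16,-0.07,0.0,0,0,0.4,1],[-0.2,-0.09,0.0,0,0,0.5,1],[-0.24,-0.107,0.0,0,0,0.6,1],[-0.28,-0.125,0.0,0,0,0.7,1],[-0.32,-0.143,0.0,0,0,0.8,1],[-0.36,-0.16,0.0,0,0,0.9,1],[-0.4,-0.18,0.0,0,0,1.0,1],[-0.44,-0.197,0.0,0,0,1.1,1],[-0.48,-0.215,0.0,0,0,1.2,1]]' 20; python3 -c "
from h import *
print(rel([.60,.08,.19],85.1))"
```

```text
time: 1.1
ee_pos: [0.5592, 0.1243, 0.231]
tcp_rot: [-180.0, 0.0, 86.6]
wrist_force: [0.4, 0.6, 0.7]
opening: 0.0003
(array([-0.0418,  0.0434,  0.041 ]), array([-0.0003,  0.0001,  0.0254]))
```

```bash
python3 -m inch '[[-0.02,0.02,0.02,0,0,0.012,1],[-0.042,0.044,0.041,0,0,0.025,1],[-0.042,0.044,0.041,0,0,0.025,1],[-0.042,0.044,0.041,0,0,0.025,1],[-0.042,0.044,0.041,0,0,0.025,1]]'
python3 - <<'E'
from h import *
o,p,d,i=cam('wrist'); np.savez('w1.npz',p=p,d=d,pos=o['ee_pos'],rot=o['tcp_rot']); print(o['ee_pos'],o['tcp_rot'])
save(p,'w1.png')
E
```

```text
time: 1.52
ee_pos: [0.5996, 0.082, 0.1901]
tcp_rot: [-179.9, 0.0, 85.4]
wrist_force: [-0.6, 0.0, 0.3]
opening: -0.0002
[0.59961934 0.08196503 0.19013143] [-1.79946246e+02  4.40379705e-04  8.53966255e+01]
```

View pics/w1.png

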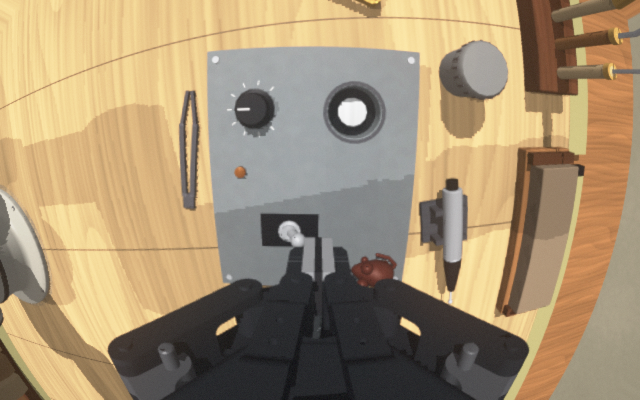

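The wrist view shows the well mouth at about (354,112), key top (352,112), plate centre (290,231) and ball (298,241). Fingertips are at about (317,240).

```bash
cat >> h.py <<'E'
def wpx(pos,rot,u,v,d=None,z=None):
    i=optics.camera_info('wrist'); K=i['camera_matrix']; M=i['mount']
    a,b=u-K[0,2],v-K[1,2]; r=np.hypot(a,b); th=r/K[0,0]
    ray=np.array([a/r*np.tan(th),b/r*np.tan(th),1])
    C=R.from_euler('xyz',rot,degrees=True).as_matrix()
    o=pos+C@M[:3,3]; w=C@M[:3,:3]@ray
    return o+w*(d if z is None else (z-o[2])/w[2])
E
python3 - <<'E'
from h import *
f=np.load('w1.npz'); pos,rot,d,p=f['pos'],f['rot'],f['d'],f['p']
g=lambda u,v,z: wpx(pos,rot,u,v,z=z).round(4)
print('well',g(354,112,.075),'key',g(352,112,.059),'plate',g(290,231,.075),'ball',g(298,241,.0966))
c=[g(*q,.075) for q in((208,52),(419,52),(405,279),(223,282))]; print(c)
print('panel depth',wpx(pos,rot,300,150,d[150,300]),'key',wpx(pos,rot,352,112,d[112,352]))
# automatic: key bright blob
hsv=p[90:135,330:378].astype(int).min(2); m=cv2.moments((hsv>200).astype(np.uint8)); print('keypx',330+m['m10']/m['m00'],90+m['m01']/m['m00'],m['m00'])
# fingertip points
for v in (238,245,252):
    for u in range(296,345,4):
        if 0<d[v,u]<.2: 
            q=R.from_euler('xyz',rot,degrees=True).inv().apply(wpx(pos,rot,u,v,d[v,u])-pos); print(v,u,(q*1000).round(0),end=' ')
    print()
save(cv2.resize(p[80:300,200:420],None,fx=2.7,fy=2.7,interpolation=2),'w1c.png')
E
```

```text
well [0.6336 0.1483 0.075 ] key [0.6337 0.148  0.059 ] plate [0.5702 0.0473 0.075 ] ball [0.5788 0.0467 0.0966]
[array([0.5149, 0.2134, 0.075 ]), array([0.6934, 0.1984, 0.075 ]), array([ 0.6782, -0.0151,  0.075 ]), array([ 0.495 , -0.0047,  0.075 ])]
panel depth [0.5863858  0.11996136 0.07638422] key [0.63340913 0.14807927 0.06154945]
keypx 352.0769230769231 112.32967032967034 546.0
238 308 [11. -6. -7.] 238 312 [11. -4. -5.] 238 316 [11. -2. -6.] 238 320 [11. -0. -6.] 238 324 [12.  2. -7.] 238 328 [11.  4. -7.] 
245 304 [ 11.  -8. -15.] 245 308 [ 12.  -6. -15.] 245 312 [ 11.  -4. -14.] 245 316 [ 11.  -2. -13.] 245 320 [ 12.  -0. -15.] 245 324 [ 11.   2. -14.] 245 328 [ 12.   3. -15.] 245 332 [ 12.   5. -15.] 
252 296 [  8. -11. -14.] 252 300 [  7. -10. -14.] 252 304 [ 11.  -7. -21.] 252 308 [ 11.  -6. -21.] 252 312 [ 11.  -4. -20.] 252 316 [ 10.  -2. -19.] 252 320 [ 11.  -0. -21.] 252 324 [ 11.   1. -21.] 252 328 [ 11.   3. -21.] 252 332 [ 12.   5. -22.] 252 336 [  7.   7. -14.] 252 340 [  8.   9. -14.] 252 344 [  8.  11. -14.]
```

View pics/w1c.png

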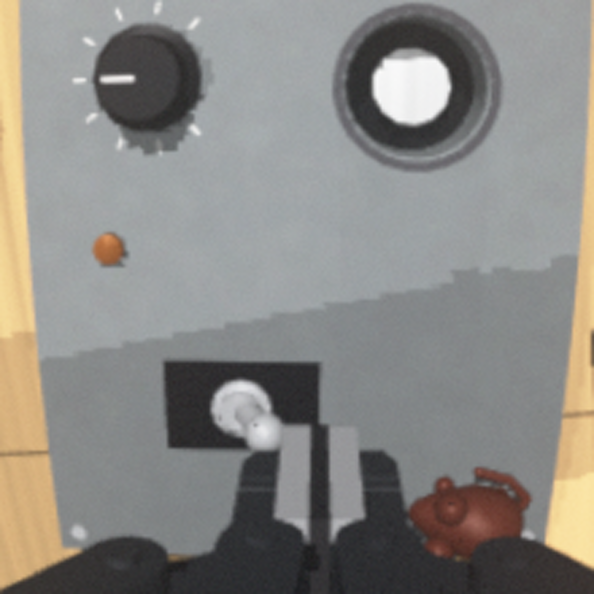

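The crop shows the toggle leaning rear (on), ball at crop (263,433). The shut pads are about 14 mm thick by 22 mm wide, so they fit the well easily. I'll descend behind the ball, at +30 mm from the pivot.

```bash
python3 -m inch '[[-0.018,0.002,0.01,0,0,0.005,1],[-0.036,0.004,0.03,0,0,0.005,1],[-0.036,0.004,0.06,0,0,0.005,1],[-0.036,0.004,0.08,0,0,0.005,1],[-0.036,0.004,0.093,0,0,0.005,1],[-0.036,0.004,0.098,0,0,0.005,1],[-0.036,0.004,0.098,0,0,0.005,1],[-0.036,0.004,0.098,0,0,0.005,1]]'
python3 - <<'E'
from h import *
o,p,d,i=cam('wrist'); print(o['ee_pos'],o['tcp_rot'],o['wrist_force'])
save(cv2.resize(p[150:300,220:420],None,fx=3.5,fy=3.5,interpolation=2),'w2.png')
E
```

```text
time: 2.23
ee_pos: [0.6014, 0.0464, 0.0938]
tcp_rot: [179.9, -0.0, 85.2]
wrist_force: [0.8, -0.4, 0.1]
opening: 0.0001
[0.60142337 0.04639127 0.09378473] [ 1.79904275e+02 -1.76918174e-02  8.51826776e+01] [ 0.83491134 -0.41395699  0.05660013]
```

View pics/w2.png

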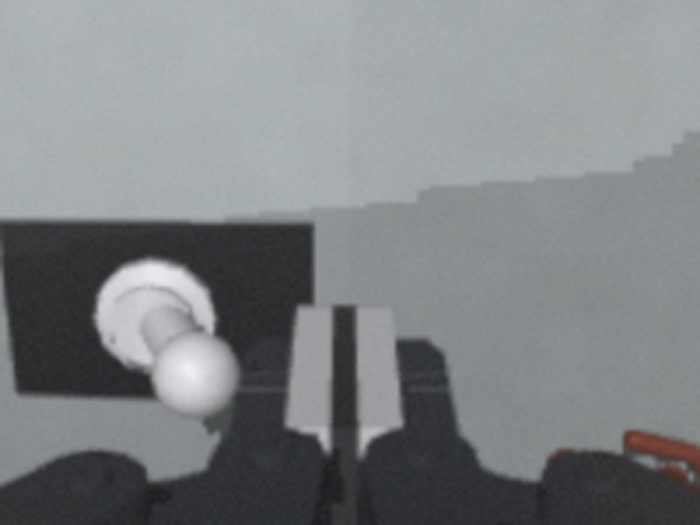

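View: the ball is at crop (196,373), clear of the fingers, whose tips are at (345,310). I'll check the lateral alignment, then push.

```bash
python3 - <<'E'
from h import *
pos=np.array([.6014,.0464,.0938]);rot=[179.9,0,85.2]
C=R.from_euler('xyz',rot,degrees=True)
for n,u,v,z in (('ball',196,373,.0966),('bush top',155,315,.081)):
    w=wpx(pos,rot,220+u/3.5,150+v/3.5,z=z); print(n,w.round(4),C.inv().apply(w-pos).round(4))
E
python3 -m inch '[[0,-0.004,0,0,0,0,1],[0,-0.008,0,0,0,0,1],[0,-0.012,0,0,0,0,1],[0,-0.015,0,0,0,0,1],[0,-0.018,0,0,0,0,1],[0,-0.020,0,0,0,0,1],[0,-0.020,0,0,0,0,1]]'
```

```text
ball [0.5787 0.0474 0.0966] [-0.0009 -0.0227 -0.0028]
bush top [0.5705 0.0502 0.081 ] [ 0.0012 -0.0312  0.0127]
time: 2.87
ee_pos: [0.5817, 0.0476, 0.0948]
tcp_rot: [179.8, -0.0, 85.1]
wrist_force: [-0.8, 0.4, -0.3]
opening: -0.0001
```

```bash
python3 -m inch '[[0,-0.002,0.002,0,0,0,1],[0,-0.003,0.002,0,0,0,1],[0,-0.003,0.002,0,0,0,1]]'
python3 - <<'E'
from h import *
o,p,d,i=cam('wrist'); print(o['ee_pos'],o['wrist_force'])
save(cv2.resize(p[150:300,220:420],None,fx=3.5,fy=3.5,interpolation=2),'w3.png')
E
```

```text
time: 3.12
ee_pos: [0.5791, 0.0477, 0.0912]
tcp_rot: [179.8, -0.0, 85.1]
wrist_force: [4.3, -0.4, 3.7]
opening: -0.0002
[0.57907518 0.04768754 0.09122381] [ 4.33612934 -0.39831647  3.74793443]
```

View pics/w3.png

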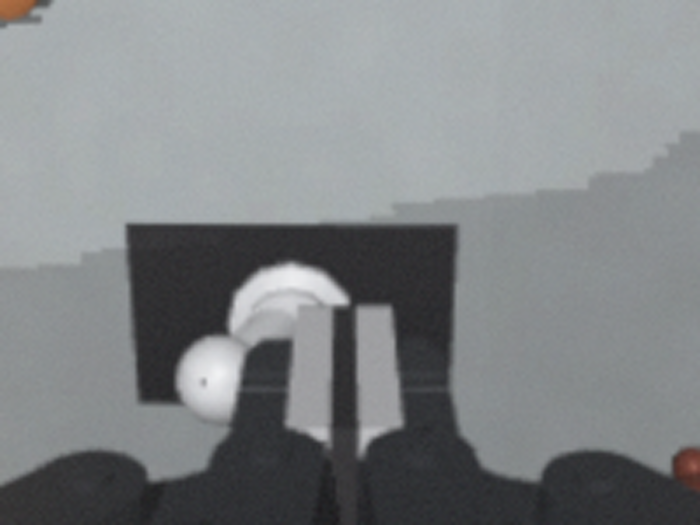

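The toggle is fully over to the front: ball at crop (210,378), left of the bush. I'll back off, rise and move over the well.

```bash
python3 -m inch '[[0,0.006,0,0,0,0,1],[0,0.015,0,0,0,0,1],[0,0.02,-0.02,0,0,0,1],[0.01,0.025,-0.05,0,0,0,1],[0.04,0.03,-0.05,0,0,0,1],[0.07,0.04,-0.05,0,0,0,1],[0.095,0.046,-0.05,0,0,0,1],[0.105,0.046,-0.045,0,0,0,1],[0.105,0.046,-0.03,0,0,0,1],[0.105,0.046,-0.01,0,0,0,1],[0.105,0.046,-0.005,0,0,0,1],[0.105,0.046,-0.005,0,0,0,1]]'
python3 - <<'E'
from h import *
o,p,d,i=cam('wrist'); print(o['ee_pos'],o['tcp_rot'],o['wrist_force'])
save(cv2.resize(p[150:350,180:420],None,fx=3,fy=3,interpolation=2),'w4.png')
E
```

```text
time: 4.17
ee_pos: [0.6316, 0.1478, 0.0925]
tcp_rot: [-179.7, 0.1, 85.1]
wrist_force: [0.1, -0.2, -0.5]
opening: -0.0
[0.63155625 0.14777194 0.09252324] [-1.79730319e+02  9.25488022e-02  8.51183152e+01] [ 0.09984273 -0.2279238  -0.49506384]
```

View pics/w4.png

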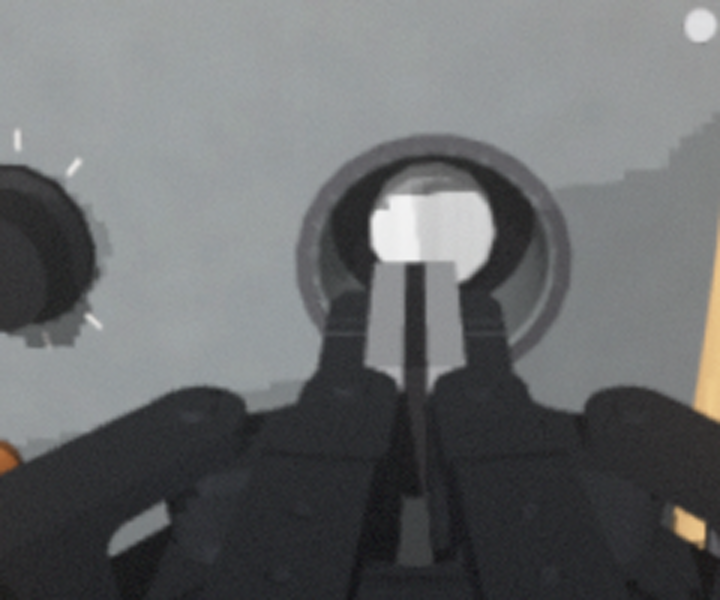

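The well rim is centred at about crop (433,258), the key at (432,230), and the fingers are about 3 mm short towards the rear.

Run:
```python
from h import *
o=telemetry.get_obs(); pos,rot=o['ee_pos'],o['tcp_rot']; print(pos)
C=R.from_euler('xyz',rot,degrees=True)
for n,u,v,z in (('key',432,230,.059),('rim',433,262,.075)):
    w=wpx(pos,rot,180+u/3,150+v/3,z=z); print(n,w.round(4),C.inv().apply(w-pos).round(4))
```

```text
[0.63221746 0.14785025 0.09427205]
key [0.6347 0.1478 0.059 ] [0.0002 0.0026 0.0353]
rim [0.6347 0.1478 0.075 ] [0.0001 0.0025 0.0193]
```

```bash
python3 -m inch '[[0,0.0025,0.005,0,0,0,1],[0,0.0025,0.015,0,0,0,1],[0,0.0025,0.022,0,0,0,1],[0,0.0025,0.029,0,0,0,1],[0,0.0025,0.031,0,0,0,1],[0,0.0025,0.031,0,0,0,1],[0,0.0025,0.031,0,0,0,1]]'; python3 -m inch '[[0,0,0.001,0,0,0,1],[0,0,0.002,0,0,0,1],[0,0,0.003,0,0,0,1],[0,0,0.003,0,0,0,1]]'
```

```text
time: 4.8
ee_pos: [0.6352, 0.1482, 0.0643]
tcp_rot: [-180.0, 0.0, 85.1]
wrist_force: [-0.1, 0.2, 0.6]
opening: 0.0001
time: 5.13
ee_pos: [0.6353, 0.1482, 0.0612]
tcp_rot: [180.0, 0.0, 85.1]
wrist_force: [-0.5, -0.5, 0.1]
opening: 0.0002
```

```bash
python3 -m inch '[[0,0,0.001,0,0,0,1],[0,0,0.002,0,0,0,1],[0,0,0.003,0,0,0,1],[0,0,0.003,0,0,0,1]]';  python3 -m inch '[[0,0,0.001,0,0,0,1],[0,0,0.002,0,0,0,1],[0,0,0.003,0,0,0,1],[0,0,0.003,0,0,0,1]]'
```

```text
time: 5.47
ee_pos: [0.6354, 0.1482, 0.0582]
tcp_rot: [180.0, -0.0, 85.1]
wrist_force: [0.1, 0.2, 1.6]
opening: -0.0003
time: 5.8
ee_pos: [0.6354, 0.1482, 0.0553]
tcp_rot: [180.0, -0.0, 85.1]
wrist_force: [-0.5, -0.2, 4.3]
opening: -0.0002
```

```bash
python3 -m inch '[[0,0,0.001,0,0,0,1],[0,0,0.002,0,0,0,1],[0,0,0.002,0,0,0,1]]'
```

```text
time: 6.05
ee_pos: [0.6355, 0.1482, 0.054]
tcp_rot: [180.0, -0.0, 85.1]
wrist_force: [-2.3, -0.1, 6.7]
opening: -0.0002
```

```bash
python3 -m inch '[[0,0,0.001,0,0,0,1],[0,0,0.001,0,0,0,1],[0,0,0.001,0,0,0,1],[0,0,0.001,0,0,0,1],[0,0,0.001,0,0,0,1],[0,0,0.001,0,0,0,1],[0,0,0.001,0,0,0,1],[0,0,0.001,0,0,0,1],[0,0,0.001,0,0,0,1],[0,0,0.001,0,0,0,1],[0,0,0.001,0,0,0,1]]'
```

```text
time: 6.97
ee_pos: [0.6355, 0.1482, 0.0539]
tcp_rot: [179.9, -0.0, 85.1]
wrist_force: [-4.6, -1.9, 12.9]
opening: 0.0
```

The key was on its stop: z stayed at 0.054 while the force rose to 12.9 N, held for about 1 s. I'll lift out and go round to the toggle's front side.

```bash
python3 -m inch '[[0,0,-0.003,0,0,0,1],[0,0,-0.012,0,0,0,1],[0,0,-0.03,0,0,0,1],[0,0,-0.055,0,0,0,1],[0,0,-0.071,0,0,0,1],[-0.01,-0.01,-0.075,0,0,0,1],[-0.035,-0.03,-0.075,0,0,0,1],[-0.06,-0.05,-0.075,0,0,0,1],[-0.085,-0.075,-0.075,0,0,0,1],[-0.105,-0.0906,-0.075,0,0,0,1],[-0.105,-0.0906,-0.075,0,0,0,1],[-0.105,-0.0906,-0.075,0,0,0,1]]'
python3 - <<'E'
from h import *
o,p,d,i=cam('wrist'); print(o['ee_pos'],o['tcp_rot'],o['wrist_force'])
save(p[:320,150:550],'w5.png')
E
```

```text
time: 7.97
ee_pos: [0.5357, 0.0505, 0.1279]
tcp_rot: [180.0, -0.0, 85.0]
wrist_force: [0.0, -0.3, -1.2]
opening: 0.0001
[0.53574089 0.05050256 0.12793404] [ 1.79951277e+02 -1.07311314e-02  8.50420976e+01] [ 0.04735595 -0.27892645 -1.22439015]
```

View pics/w5.png

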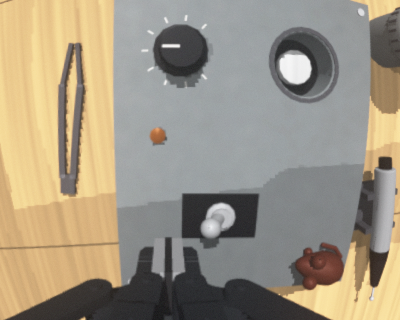

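Here the toggle is off (ball at (210,228), front of the bush), the key is back up and the bystanders are in place. Next I'll descend and push to the rear.

```bash
python3 -m inch '[[0,0,0.012,0,0,0,1],[0,0,0.024,0,0,0,1],[0,0,0.033,0,0,0,1],[0,0,0.036,0,0,0,1],[0,0,0.036,0,0,0,1],[0,0.006,0.036,0,0,0,1],[0,0.012,0.036,0,0,0,1],[0,0.016,0.036,0,0,0,1],[0,0.019,0.036,0,0,0,1],[0,0.022,0.036,0,0,0,1],[0,0.024,0.036,0,0,0,1],[0,0.024,0.036,0,0,0,1]]'; python3 -m inch '[[0,0.001,0,0,0,0,1],[0,0.001,0,0,0,0,1],[0,0.001,0,0,0,0,1]]'
```

```text
time: 9.02
ee_pos: [0.5604, 0.0492, 0.0912]
tcp_rot: [-180.0, 0.0, 85.1]
wrist_force: [0.1, -1.4, 0.6]
opening: 0.0001
time: 9.27
ee_pos: [0.561, 0.0491, 0.0913]
tcp_rot: [-180.0, -0.0, 85.1]
wrist_force: [0.4, -0.9, 0.1]
opening: -0.0001
```

```bash
python3 -m inch '[[0,-0.006,0,0,0,0,1],[0,-0.016,0,0,0,0,1],[0,-0.022,-0.015,0,0,0,1],[0,-0.025,-0.04,0,0,0,1],[0,-0.025,-0.07,0,0,0,1],[0,-0.025,-0.09,0,0,0,1],[0,-0.025,-0.1,0,0,0,1],[0,-0.025,-0.1,0,0,0,1],[0,-0.025,-0.1,0,0,0,1]]'
python3 - <<'E'
from h import *
o,p,d,i=cam('wrist'); pos,rot=o['ee_pos'],o['tcp_rot']; print(pos,rot,o['wrist_force']); np.savez('w6.npz',p=p,d=d,pos=pos,rot=rot)
a=p[:300,180:500]
save(cv2.resize(a,None,fx=2,fy=2,interpolation=2),'w6.png')
E
```

```text
time: 10.02
ee_pos: [0.5358, 0.0513, 0.1907]
tcp_rot: [-180.0, 0.0, 85.1]
wrist_force: [0.7, 0.8, -0.7]
opening: 0.0001
[0.53582684 0.05130207 0.19073963] [-1.79997666e+02  6.42588673e-04  8.51317431e+01] [ 0.66622671  0.82628001 -0.67638279]
```

View pics/w6.png

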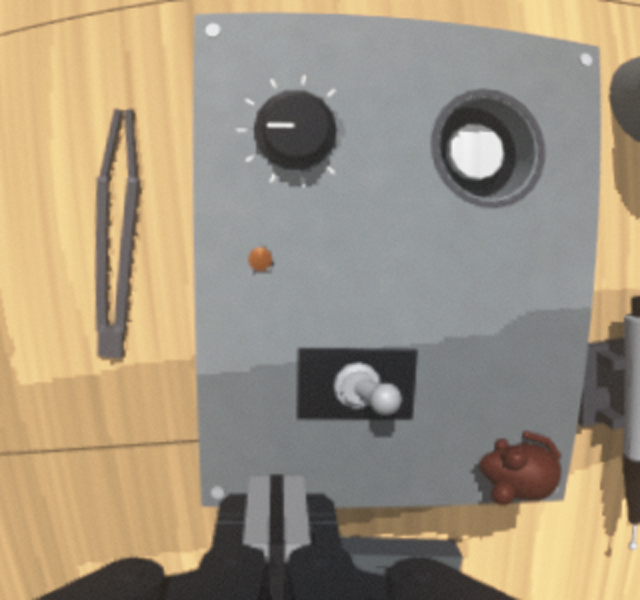

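The toggle is on: ball at (386,398), to the rear of the bush at (357,386). The key is up at (477,152), and the mouse, dial and tweezers are undisturbed. I'll do one numeric check and hand in.

Run:
```python
from h import *
f=np.load('w6.npz'); g=lambda u,v,z: wpx(f['pos'],f['rot'],180+u/2,v/2,z=z).round(4)
print('ball',g(386,398,.0966),'bush',g(357,386,.081),'plate',g(357,384,.075),'key',g(477,152,.059))
u,v=418,76; print('key depth z',wpx(f['pos'],f['rot'],u,v,f['d'][v,u])[2])
print(telemetry.get_obs()['wrist_force'], telemetry.get_obs()['time']); order.job_done()
```

```text
ball [0.5792 0.0476 0.0966] bush [0.5693 0.049  0.081 ] plate [0.5701 0.0481 0.075 ] key [0.6337 0.1476 0.059 ]
key depth z 0.059721950451716854
[ 0.3761345  -0.01933044 -1.07073284] 10.0667
the job is handed in; nothing more can be done
```

The reset is done and the job was handed in at about 10 s.

- **Off:** I pushed the toggle to the front with the shut fingertips. A picture before the key press and another after it both showed it fully over.
- **Reset:** I pressed the key in the well to its stop for about 1 s. Its height held at 0.054 m while the force rose to about 13 N. A later picture and depth reading put its top back at about 0.0597 m, so it has sprung back up.
- **On:** I pushed the toggle to the rear again. The last view put the ball about 9–10 mm behind the pivot, which is fully on.

In that view the panel points agreed with the earlier measurements to about 1 mm, so the box has not visibly shifted. The mouse, dial, lamp and tweezers looked undisturbed. The canister, handpiece and inkstone were only partly in that picture. The spring clip was outside it, so I did not check it again; the gripper worked only over the box from then on. The gripper finished clear of everything, about 0.19 m above the work surface. No check failed.

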